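Set the specimen stop and start its clamp screw

ROBOT

A 7-joint arm with a two-finger parallel gripper is mounted at the origin on the work surface. World frame = base frame: x ahead of the robot, y to its left, z up, the work surface at z = 0. Lengths are in m, angles in rad, forces in N, time in s.
With the tool pointing down it reaches from about 0.35 to 0.9 m from the base axis. Payload 8.1 kg.
Tool frame: the origin (TCP) lies between the finger pads; the fingertips stand 17 mm ahead of it and the grasp point (between the pads) lies 2 mm behind it; z points along the fingers, y is the direction in which the jaws open and shut (so a half turn about z gives the same grasp; the last joint's range is limited). The gripper opens to 85 mm and grips with 20 to 120 N. Pads are 22 mm wide; open, the fingers measure 114 mm over their backs; the gripper's body (76 mm by 85 mm) begins 54 mm behind the grasp point. The pads swing forward as they close: fully open they stand 13 mm farther back than shut.
Start: joints at [1.213, 0.434, 0.025, 1.573, -0.012, 1.134, -0.075], TCP at [0.158, -0.605, 0.248] pointing down, gripper open.
Joint ranges: [-2.62, 2.62], [-0.44, 2.09], [-1.27, 1.32], [0.08, 2.57], [-1.32, 4.46], [0.12, 2], [-2.74, 2.74]. Speed limits (rad/s): [2.22, 2.22, 3.01, 3.01, 3.14, 3.14, 3.14].

INTERFACE

Orientations are given as a rotation vector (axis times angle).
In Python, from bench import bot, get_image, boxes_of, regions_of gives the robot as it stands.
- The arm moves only by the tool jog_arm, never from a script. Its argument "deltas" is a list of rows, each a list of 5 numbers: the shift along the tool's x, y, z in m, then the turn about the tool's z in rad, then the opening, from 0 (shut) to 1 (fully open). In form: [[tx, ty, tz, spin, hand], ...]. A call has 1 to 12 rows; each row shifts and turns the commanded pose from where the row before left it, along the tool's axes as they then stand; what a row does not reach is not made up. A row lasts 1/8 s, in which the tool goes at most 62.5 mm and 10.7 degrees, less where a joint would pass 70% of its speed; a pose out of reach is approached as far as the arm can. A call is refused whole if a number of a shift passes 0.0625 or a number of a turn 0.188, either way. A call with a gripper value outside its range is refused whole. The fingers move at their own pace and stop on an object; "grip_force" is the grip in N (left out, the last holds). Time passes only in rows, so rows that do not move let the fingers close. It gives the time, the measured TCP pose, the force and the opening at its end, in the units of the state.
- bot.sense(): the state, without advancing time (a new reading comes with each control period).
- get_image(name): name is "side" or "top" or "wrist"; returns a dict with "image" (384x512x3 uint8, blue, green, red), "intrinsics" (3x3 intrinsics, pixels), "k1" (the pictures are not rectified: a ray, as slopes to the right and down, at radius r is drawn at 1 + k1 r^2 times it, then the intrinsics apply), "view" (4x4, takes a point from world to camera coordinates). Camera axes: x right, y up, looking along -z (the intrinsics and any distortion apply to the point x, -y, -z); pixel columns grow to the right and rows downward; lengths in m; the calibration is good to about 2 mm. A picture is of the moment at which its call begins. There is no depth.
- bot.hand_in(): hands the job in, once; it reports no verdict.
Trained networks look in a picture, given as the dict that the camera call returned (one of the last four; its "shot" number tells which), for a name from the list of things; names that differ only in an ending like _2 or _b are one class to them, and where a whole thing is asked for, a point or a joint stands for the part that bears it (a point fixed in the world has none). Each returns a list of dicts, best first, with "conf" (0 to 1); they miss things now and then, are a little off and sometimes report something else, mostly with a low value. They report only what shows in the picture. A call takes as long as a camera call.
- boxes_of(picture, name): "rect" ([left, top, right, bottom] in pixels, round what is visible of it).
- regions_of(picture, name): "region" (384x512 bool, what is visible of it) and "rect" ([left, top, right, bottom] in pixels, round what is visible of it).
The state is a dict: "time_s": time; "joints": joint angles; "dq": joint speeds; "joint_torque": joint torques, N m; "tcp_pos": TCP position; "ee_rot": TCP orientation; "ft_force": force on the tool from outside, world axes, zero at the start; "moment": the same for the moment, N m; "opening": finger opening in m.
Only numpy, scipy, OpenCV 4.12 (cv2) and the standard library are available. Lean on these libraries where they do the work, as an engineer would, in place of code of your own. Each camera call takes 0.05 s, during which the arm holds its last target. There are 200 camera calls.

TASK

On the test fixture, slide the T-shaped steel stop until its straightedge lies flush against the edge of the white ceramic specimen. Then start the fixture's clamp screw without cross-threading: turn it backward (anticlockwise from above) until it drops into its thread, then forward (clockwise) one full turn, leaving the stop flush. Finish while still holding the screw's head pinched between the fingers, and leave the loose things on the bench and fixture alone.

Things in the scene. Friction and masses are not known exactly. Their poses are not given: they have to be found in the camera images.
- fixture: Fixed test fixture on a red-brown board 160 x 360 x 10 mm, middle at y = -25 mm. Origin on the table, z up, x and y along the board's sides. Aluminium clamp block 60 x 50 mm, y -55 to -5 mm, top at z 40; on it a steel threaded boss, 36 mm diameter, top at z 50, in which the clamp screw stands (axis x 0, y -30 mm). The stop's bar runs along y through the block. Two small loose things lie by its x edges.
- specimen_edge (a point): Middle of the edge to be met: the -y face of the fixed white ceramic specimen, 105 (x) x 60 (y) x 34 mm, on the fixture from y +70 to +130 mm, top 44 mm above the table. The point is 30 mm above the table. Axes as the fixture's.
- stop (a joint): Gap in m between the stop's straightedge and the specimen's edge: 0 = flush (solid stop), 0.05 = drawn back; starts at 0.018 to 0.045. It slides only along the fixture's y (towards +y closes the gap) and stays where it is left; pushing it takes about 6 to 10 N.
- stop_post (a point): Point in the stop's upright steel post, 24 (x) x 14 (y) x 54 mm tall, on its bar's end at the fixture's -y end: pinch it, or push it towards fixture +y. The point is on the post's axis, 50 mm above the table, 15 mm below its top. Axes as the fixture's. When flush it is at fixture y -135 mm.
- stop_face (a point): Middle of the stop's straightedge face, which looks to fixture +y; the straightedge is 130 mm long (fixture x), 12 mm thick, its top 48 mm above the table. The point is 30 mm above the table. Axes as the fixture's.
- head: Flat steel thumb-head of the clamp screw, 36 (x) x 12 (y) x 34 mm (z up), on a 14 mm shank. Origin: its centre, on the screw's axis, 91 mm above the table at the start. Turn it from above by its 12 mm flats. It sinks by its weight (0.26 kg) only, and a firm squeeze holds it up: turn it with fingers loosely astride (opening 16 to 20 mm) or follow it down, and squeeze at the end.
- screw (a joint): Turn of the screw in rad, forward (clockwise from above) positive; at 0, the thread start, the head's x lies along the fixture's x. Starts unthreaded at 0.6 to 2.0. Turned back to about 0.1 or less it drops, unless squeezed; it cannot turn back past -0.8 or forward past 9. Turns freely (under 0.02 N m), stays where left. Once dropped, forward turning sinks it 8 mm a turn.
- sink (a joint): How far the screw has sunk in m, down positive: 0 = resting on top of the thread (start), 0.006 = dropped into the thread start, about 0.014 = one turn forward from there. Before the drop it lifts by 4 mm at most; once it is turned forward in its thread it cannot be pulled out.

How it is judged:
By the outcome, as a careful person would: the job done as asked, in the order asked, and still so for the second after the job is handed in, while the arm keeps its last pose, push and grip.
It also fails if it takes over 64 s, if anything falls off the work surface, if the arm or the gripper's body presses on something with over 40 N, if the wrist force passes 120 N, or if a joint passes its speed limit or range.

## Working session

There is one attempt and no reset: what is moved stays moved. The work goes in short steps, Python scripts to look and compute and a tool call to move; the robot and the scene stay as the last step left them, time stands still between calls to the robot, and variables do not carry over. Pictures are saved under pics/ and viewed, about 8 in all and at most 12, crops included, and the job is handed in when it is done.

Besides the shell and the picture viewer there is one more tool, called after "Emit:" as name(argument=value, ...) on one line, values as JSON. jog_arm: Moves the arm, as the interface text tells. Its arguments: {"type":"object","properties":{"deltas":{"type":"array"},"grip_force":{"type":"number"}},"required":["deltas"]}

```bash
mkdir -p pics; cat > h.py <<'E'
import numpy as np, cv2
from bench import bot, get_image, boxes_of, regions_of
def proj(p,P):
    P=np.atleast_2d(P); c=(p["view"]@np.c_[P,np.ones(len(P))].T).T
    s=np.c_[c[:,0],-c[:,1]]/-c[:,2:3]; s=s*(1+p["k1"]*(s**2).sum(1,keepdims=True))
    K=np.array(p["intrinsics"]); return s@K[:2,:2].T+K[:2,2]
def onz(p,uv,z):
    K=np.array(p["intrinsics"]); d=np.linalg.inv(K[:2,:2])@(np.array(uv,float)-K[:2,2]); s=d.copy()
    for _ in range(20): s=d/(1+p["k1"]*(s@s))
    V=np.array(p["view"]); R=V[:3,:3]; o=-R.T@V[:3,3]; r=R.T@np.array([s[0],-s[1],-1]); return o+r*(z-o[2])/r[2]
E
python3 - <<'E'
from h import *
print(bot.sense())
ims=[]
for n in ["top","side","wrist"]:
    p=get_image(n); ims.append(p["image"]); V=np.array(p["view"]); print(n,(-V[:3,:3].T@V[:3,3]).round(3), p["k1"])
    for t in ["fixture","specimen_edge","stop","head"]:
        for d in regions_of(p,t)[:2]:
            m=d["region"].astype(np.uint8); ys,xs=np.nonzero(m); r=cv2.minAreaRect(np.c_[xs,ys].astype(np.float32))
            print(t,round(d["conf"],2),np.round(d["rect"]),m.sum(),np.round(cv2.boxPoints(r)).tolist())
cv2.imwrite("pics/a.png",ims[0]); cv2.imwrite("pics/b.png",np.hstack(ims[1:])[:, :]); cv2.imwrite("pics/b.png",cv2.resize(np.hstack(ims[1:]),(800,300)))
E
```

```text
{'time_s': 0.0, 'joints': array([ 1.21342109,  0.43519906,  0.0249397 ,  1.57411839, -0.01162796,
        1.13400291, -0.07504017]), 'dq': array([-2.50278566e-04, -5.18713321e-04, -1.36773868e-03,  1.66810484e-04,
       -9.32796837e-04,  4.46663541e-04,  2.80232466e-05]), 'joint_torque': array([ 4.68453818e-04, -6.70492673e+01,  1.02537006e+00, -3.16218638e+01,
        1.55474263e-02,  1.24032103e-02,  2.46693298e-05]), 'tcp_pos': array([ 0.15736648, -0.6043548 ,  0.24753218]), 'ee_rot': array([-3.11459418e+00, -3.98933806e-01,  4.76659674e-04]), 'ft_force': array([-0.21554536, -0.09101887, -0.54726051]), 'moment': array([ 0.08269912, -0.0211002 ,  0.03459393]), 'opening': 0.08533092130722714}
top [0.497 0.031 0.717] -0.11395814145578408
fixture 0.82 [131. 157. 343. 269.] 17341 [[131.0, 241.0], [144.0, 152.0], [344.0, 182.0], [331.0, 271.0]]
specimen_edge 0.57 [130. 154. 345. 272.] 17643 [[131.0, 242.0], [144.0, 152.0], [344.0, 182.0], [331.0, 272.0]]
stop 0.95 [190. 167. 322. 242.] 2264 [[190.0, 167.0], [321.0, 167.0], [321.0, 242.0], [190.0, 242.0]]
head 0.76 [226. 202. 248. 215.] 201 [[224.0, 203.0], [247.0, 202.0], [247.0, 211.0], [224.0, 212.0]]
head 0.29 [225. 200. 246. 215.] 252 [[224.0, 202.0], [247.0, 202.0], [247.0, 214.0], [224.0, 214.0]]
side [ 0.335 -0.289  0.569] 0.001673484240677192
fixture 0.96 [151. 132. 317. 312.] 14747 [[149.0, 158.0], [239.0, 113.0], [317.0, 270.0], [227.0, 315.0]]
specimen_edge 0.85 [154. 136. 319. 316.] 15006 [[147.0, 160.0], [237.0, 113.0], [318.0, 270.0], [228.0, 317.0]]
stop 0.69 [174. 158. 273. 276.] 2283 [[172.0, 178.0], [241.0, 157.0], [275.0, 268.0], [206.0, 289.0]]
stop 0.5 [213. 166. 237. 193.] 340 [[207.0, 175.0], [218.0, 164.0], [239.0, 182.0], [228.0, 194.0]]
head 0.6 [219. 165. 234. 192.] 339 [[208.0, 174.0], [218.0, 164.0], [238.0, 184.0], [227.0, 194.0]]
wrist [ 0.235 -0.585  0.374] -0.010267115750711276
```

View pics/a.png

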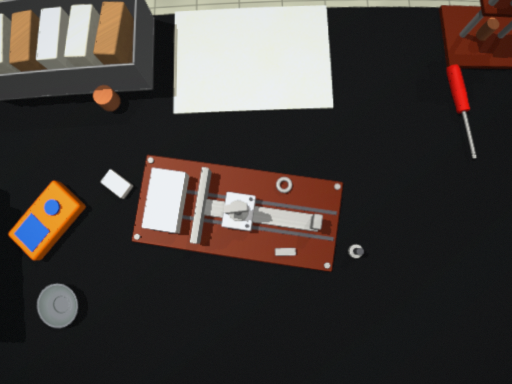

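View pics/b.png

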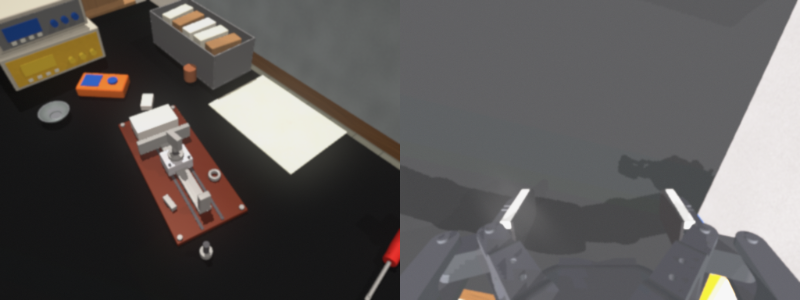

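The top view shows the fixture at about (131..343, 157..270). The specimen is on the left, the straightedge near col 200, the head near (237,208), and the post near (316,222). A loose ring lies at (284,185) and a small bar at (285,252). Next I fit the pose.

```bash
cat >> h.py <<'E'
def fx(q,P):
    x,y,a=q; P=np.atleast_2d(P).astype(float); c,s=np.cos(a),np.sin(a)
    return np.c_[x+c*P[:,0]-s*P[:,1], y+s*P[:,0]+c*P[:,1], P[:,2]]
def sil(p,pts3):  # filled hull mask (8x supersampled shift)
    h=cv2.convexHull(proj(p,pts3).astype(np.float32)); m=np.zeros((384,512),np.uint8)
    cv2.fillConvexPoly(m,np.round(h*16).astype(np.int32),255,cv2.LINE_AA,4); return m/255.
def box(x0,x1,y0,y1,z0,z1): return np.array([[x,y,z] for x in(x0,x1) for y in(y0,y1) for z in(z0,z1)])
def headbox(th,z=.091,g=0.):
    b=box(-.018,.018,-.006,.006,-.017,.017); c,s=np.cos(-th),np.sin(-th)
    return np.c_[c*b[:,0]-s*b[:,1]+0, s*b[:,0]+c*b[:,1]-.03, b[:,2]+z]
E
python3 - <<'E'
from h import *
from scipy.optimize import minimize
T=get_image("top");S=get_image("side")
R={}
for n,p in (("T",T),("S",S)):
    for t in("fixture","stop","head"):
        r=regions_of(p,t); R[n,t]=r[0]["region"].astype(float) if r else None
# board silhouette incl. specimen (convex union differs little) : union of boxes
def fixm(p,q):
    m=sil(p,fx(q,box(-.08,.08,-.205,.155,0,.01)))
    for b in (box(-.0525,.0525,.07,.13,.01,.044),box(-.03,.03,-.055,-.005,.01,.04)): m=np.maximum(m,sil(p,fx(q,b)))
    return m
def red(p):
    h=cv2.cvtColor(p["image"],cv2.COLOR_BGR2HSV); im=p["image"].astype(int)
    return (im[...,2]>im[...,1]+25)&(im[...,2]>45)
def hull(p,reg):
    m=(red(p)&(cv2.dilate((reg>0).astype(np.uint8),np.ones((9,9)))>0)).astype(np.uint8)
    pts=np.argwhere(m)[:,::-1]; h=cv2.convexHull(pts.astype(np.int32)); o=np.zeros_like(m); cv2.fillConvexPoly(o,h,1); return o.astype(float)
H={"T":hull(T,R["T","fixture"]),"S":hull(S,R["S","fixture"])}
def cost(q,use="TS"):
    return sum(abs(sil(p,fx(q,box(-.08,.08,-.205,.155,0.0,.01)))-H[n]).sum()/H[n].sum() for n,p in(("T",T),("S",S)) if n in use)
a=onz(T,(143,200),.01);b=onz(T,(333,226),.01); d=a-b; yaw=np.arctan2(-d[0],d[1]); mid=onz(T,(238,212),.01)
q0=np.array([mid[0]+.025*-np.sin(yaw)*1,mid[1]+.025*np.cos(yaw),yaw]); print(q0)
for use in("TS","T","S"):
    r=minimize(cost,q0,args=(use,),method="Nelder-Mead",options=dict(initial_simplex=q0+np.array([[0,0,0],[.01,0,0],[0,.01,0],[0,0,.06]]),xatol=1e-5,fatol=1e-6)); print(use,r.x.round(4),round(r.fun,4))
    if use=="TS": q=r.x
def hc(v,use):
    return sum(abs(sil(p,fx(q,headbox(v)))-R[n,"head"]).sum() for n,p in(("T",T),("S",S)) if n in use)
th=np.linspace(-.3,2.8,63)
for use in("TS","T","S"):
    c=[hc(t,use) for t in th]; print(use,"theta",th[np.argmin(c)].round(2),round(min(c)), [round(x) for x in c[::6]])
# stop gap
def stopm(p,g):
    return np.maximum(sil(p,fx(q,box(-.065,.065,.058-g,.07-g,.012,.048))),sil(p,fx(q,box(-.012,.012,-.142-g,-.128-g,.012,.065))))
gs=np.linspace(0,.05,51)
for n,p in(("T",T),("S",S)):
    if R[n,"stop"] is not None:
        c=[(stopm(p,g)*R[n,"stop"]).sum()-.7*stopm(p,g).sum() for g in gs]; print(n,"gap",gs[np.argmax(c)])
np.save("q.npy",q)
g=gs[np.argmax([(stopm(T,g)*R["T","stop"]).sum()-.7*stopm(T,g).sum() for g in gs])]
th0=th[np.argmin([hc(t,"TS") for t in th])]
o=[]
for p,(r0,c0) in((T,(140,110)),(S,(120,120))):
    im=cv2.resize(p["image"],None,fx=3,fy=3)
    for b,col in((box(-.08,.08,-.205,.155,0.0,.01),(0,255,0)),(headbox(th0),(255,0,255)),(box(-.065,.065,.058-g,.07-g,.012,.048),(255,255,0)),(box(-.012,.012,-.142-g,-.128-g,.012,.065),(0,255,255)),(box(-.0525,.0525,.07,.13,.01,.044),(255,0,0))):
        h=cv2.convexHull(proj(p,fx(q,b)).astype(np.float32)); cv2.polylines(im,[np.int32(h*3+1)],True,col,1)
    o.append(im[r0*3:r0*3+600,c0*3:c0*3+750] if p is S else im[r0*3:r0*3+420,c0*3:c0*3+750])
cv2.imwrite("pics/c.png",o[0]);cv2.imwrite("pics/d.png",o[1])
E
```

```text
[ 0.55566744  0.10454513 -0.16553811]
TS [ 0.5556  0.1083 -0.1755] 0.0429
T [ 0.5568  0.1073 -0.1751] 0.0118
S [ 0.5548  0.1093 -0.1741] 0.0147
TS theta 1.35 152 [555, 541, 467, 384, 282, 177, 182, 346, 466, 511, 545]
T theta 1.25 91 [274, 264, 229, 173, 123, 95, 107, 158, 215, 253, 271]
S theta 1.35 59 [281, 277, 238, 211, 159, 82, 75, 188, 251, 258, 274]
T gap 0.029
S gap 0.027
```

View pics/c.png

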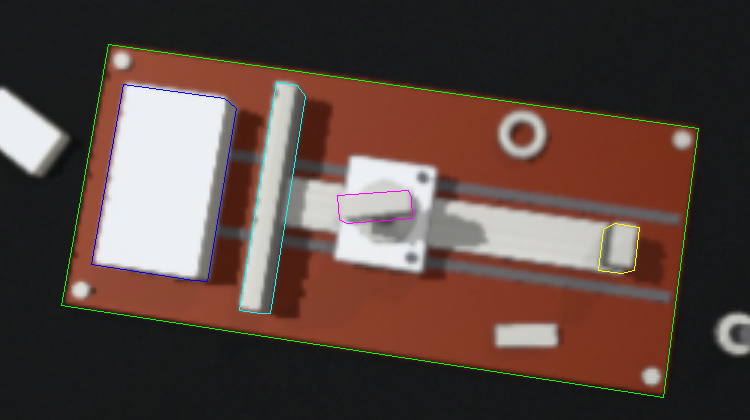

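View pics/d.png

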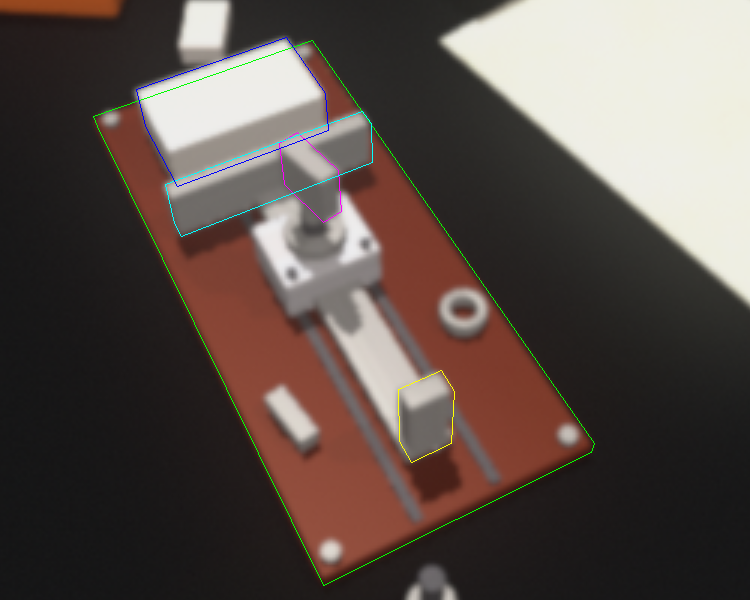

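The overlay agrees in both views. The fixture is at (0.556, 0.108) with yaw -0.176, the gap is about 28 mm and the screw is at about 1.3 rad. I'll move above the post.

Emit:
jog_arm(deltas=[[0.0414,-0.0367,0.006,0,1],[0.0414,-0.0367,0.006,0,1],[0.0414,-0.0367,0.006,0,1],[0.0414,-0.0367,0.006,0,1],[0.0414,-0.0367,0.006,0,1],[0.0414,-0.0367,0.006,0,1],[0.0414,-0.0367,0.006,0,1],[0.0414,-0.0367,0.006,0,1],[0.0414,-0.0367,0.006,0,1],[0.0414,-0.0367,0.006,0,1],[0.0414,-0.0367,0.006,0,1],[0.0414,-0.0367,0.006,0,1]], grip_force=40)

```text
time_s: 2.65
tcp_pos: [0.5283, -0.0521, 0.1763]
ee_rot: [3.116, 0.398, 0.001]
ft_force: [1.4, -1.5, -0.9]
opening: 0.0855
```

Emit:
jog_arm(deltas=[[0,0,0,0.14,0.6],[0,0,0,0.14,0.6],[0,0,0,0.15,0.6],[0,0,0,0,0.6]])

```text
time_s: 3.15
tcp_pos: [0.5274, -0.0534, 0.1764]
ee_rot: [3.129, -0.273, 0.0]
ft_force: [-0.3, 0.1, 0.2]
opening: 0.051
```

```bash
cat >> h.py <<'E'
from scipy.spatial.transform import Rotation as Ro
def go(t,ang,z,q=None):  # fixture-frame target (x,y), wanted tool-y world angle (mod pi)
    s=bot.sense(); q=np.load("q.npy") if q is None else q
    R=Ro.from_rotvec(s["ee_rot"]).as_matrix(); P=fx(q,[*t,z])[0]
    print("t",s["time_s"],"tcp",s["tcp_pos"].round(4),"j",s["joints"].round(2),"F",s["ft_force"].round(1),"open",round(s["opening"],4))
    cur=np.arctan2(R[1,1],R[0,1]); print("tooly",cur.round(3),"tilt",R[2].round(3),"delta tool",(R.T@(P-s["tcp_pos"])).round(4),"spin(+cw)",((cur-ang+np.pi/2)%np.pi-np.pi/2).round(3))
    return s
E
python3 - <<'E'
from h import *
q=np.load("q.npy"); go((0,-.163),q[2]+np.pi/2,.05)
p=get_image("wrist")
for g in(.028,):
    print(proj(p,fx(q,box(-.012,.012,-.142-g,-.128-g,.065,.065))).round())
cv2.imwrite("pics/e.png",p["image"])
E
```

```text
t 3.15 tcp [ 0.5274 -0.0534  0.1764] j [ 0.13  0.37 -0.17  1.88  0.08  0.9  -1.82] F [-0.3  0.1  0.2] open 0.051
tooly -1.745 tilt [ 0.  0. -1.] delta tool [-0.0005 -0.0011  0.1264] spin(+cw) 0.001
[[259. 205.]
 [259. 205.]
 [244. 205.]
 [244. 205.]
 [259. 180.]
 [259. 180.]
 [243. 180.]
 [243. 180.]]
```

View pics/e.png

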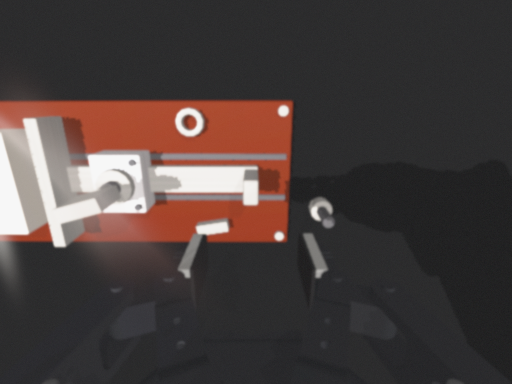

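The post shows at (243-259, 168-205), where I predicted it. I'll descend and pinch it.

Emit:
jog_arm(deltas=[[0,-0.001,0.042,0,0.6],[0,0,0.042,0,0.6],[0,0,0.042,0,0.6],[0,0,0,0,0.3],[0,0,0,0,0],[0,0,0,0,0],[0,0,0,0,0],[0,0,0,0,0]], grip_force=40)

```text
time_s: 4.2
tcp_pos: [0.5283, -0.0524, 0.0517]
ee_rot: [-3.129, 0.275, -0.003]
ft_force: [-1.4, 0.5, 8.3]
opening: 0.0137
```

Emit:
jog_arm(deltas=[[0,-0.006,0,0,0],[0,-0.006,0,0,0],[0,-0.006,0,0,0],[0,-0.004,0,0,0]])

```text
time_s: 4.7
tcp_pos: [0.5319, -0.0323, 0.0517]
ee_rot: [3.128, -0.276, 0.003]
ft_force: [-3.6, -4.9, 9.6]
opening: 0.0132
```

```bash
python3 - <<'E'
from h import *
q=np.load("q.npy"); go((0,-.135),q[2]+np.pi/2,.05)
E
```

```text
t 4.7 tcp [ 0.5319 -0.0323  0.0517] j [ 0.06  0.54 -0.14  1.99  0.13  0.62 -1.91] F [-3.6 -4.9  9.6] open 0.0132
tooly -1.747 tilt [ 0.002  0.002 -1.   ] delta tool [-0.0012 -0.0076  0.0016] spin(+cw) -0.001
```

Emit:
jog_arm(deltas=[[0,-0.003,0,0,0],[0,-0.003,0,0,0],[0,-0.001,0,0,0],[0,0,0,0,0]])

```text
time_s: 5.2
tcp_pos: [0.5332, -0.0253, 0.0517]
ee_rot: [3.128, -0.276, 0.003]
ft_force: [-3.1, -3.9, 9.0]
opening: 0.0132
```

Emit:
jog_arm(deltas=[[0,-0.001,0,0,0],[0,-0.001,0,0,0],[0,0,0,0,0]])

```text
time_s: 5.58
tcp_pos: [0.5333, -0.0246, 0.0517]
ee_rot: [3.127, -0.278, 0.002]
ft_force: [-3.6, -7.3, 10.7]
opening: 0.0136
```

Emit:
jog_arm(deltas=[[0,-0.001,0,0,0],[0,-0.001,0,0,0],[0,0,0,0,0]])

```text
time_s: 5.95
tcp_pos: [0.5333, -0.0246, 0.0517]
ee_rot: [3.124, -0.28, 0.002]
ft_force: [-4.4, -13.4, 12.8]
opening: 0.0131
```

Emit:
jog_arm(deltas=[[0,-0.001,0,0,0],[0,-0.001,0,0,0],[0,-0.001,0,0,0],[0,0,0,0,0]])

```text
time_s: 6.45
tcp_pos: [0.5333, -0.0245, 0.0517]
ee_rot: [3.121, -0.283, 0.0]
ft_force: [-4.9, -22.6, 15.0]
opening: 0.0131
```

```bash
python3 - <<'E'
from h import *
q=np.load("q.npy"); go((0,-.135),q[2]+np.pi/2,.05)
E
```

```text
t 6.45 tcp [ 0.5333 -0.0245  0.0517] j [ 0.04  0.54 -0.13  1.98  0.13  0.62 -1.93] F [ -4.9 -22.6  15. ] open 0.0131
tooly -1.752 tilt [ 0.001  0.008 -1.   ] delta tool [-0.0011  0.0004  0.0017] spin(+cw) -0.006
```

The stop is solid: the TCP holds still while the force rises to 23 N, and it sits within 0.5 mm of the expected flush position. I'll open, lift and spin over towards the screw.

Emit:
jog_arm(deltas=[[0,0,0,0,0.6],[0,0,0,0,0.6],[0,0,0,0,0.6],[0,0,-0.04,0,0.6],[0,0,-0.05,0,0.6],[0,0,-0.04,0,0.6]])

```text
time_s: 7.2
tcp_pos: [0.534, -0.0164, 0.1822]
ee_rot: [-3.129, 0.273, -0.002]
ft_force: [1.0, -0.2, -1.3]
opening: 0.0516
```

Emit:
jog_arm(deltas=[[0,-0.025,0,0,0.6],[0,-0.025,0,0,0.6],[0,-0.025,0,0,0.6],[0,-0.025,0,0,0.6],[0,0,0,-0.184,0.6],[0,0,0,-0.184,0.6],[0,0,0,-0.184,0.6],[0,0,0,-0.184,0.6],[0,0,0,-0.184,0.6],[0,0,0,-0.184,0.6],[0,0,0,-0.184,0.6],[0,0,0,-0.184,0.6]])

```text
time_s: 8.7
tcp_pos: [0.5511, 0.0818, 0.1802]
ee_rot: [-2.497, -1.906, 0.0]
ft_force: [0.5, 0.2, -0.8]
opening: 0.0512
```

Emit:
jog_arm(deltas=[[0,0,0,-0.184,0.6],[0,0,0,-0.184,0.6],[0,0,0,0,0.6]])

```text
time_s: 9.07
tcp_pos: [0.5511, 0.0816, 0.1801]
ee_rot: [-2.115, -2.322, 0.0]
ft_force: [-0.8, 0.4, -0.0]
opening: 0.0512
```

```bash
cat > look.py <<'E'
from h import *
import sys
name=sys.argv[1]; zs=float(sys.argv[2])
q=np.load("q.npy"); 
p=get_image("wrist"); T=get_image("top")
im=cv2.resize(p["image"],(768,576),interpolation=cv2.INTER_CUBIC)
th=np.linspace(-1,2.2,65)
for n,pp in(("wrist",p),("top",T)):
    r=regions_of(pp,"head")
    for d in r[:2]:
        m=d["region"].astype(float); best=min((abs(sil(pp,fx(q,headbox(t,zs)))-m).sum(),t) for t in th); print(n,round(d["conf"],2),d["rect"],"theta",round(best[1],2),"cost",round(best[0]),"/",m.sum())
        if n=="wrist" and d is r[0]:
            h=cv2.convexHull(proj(pp,fx(q,headbox(best[1],zs))).astype(np.float32)); cv2.polylines(im,[np.int32(h*1.5)],True,(255,0,255),1); t0=best[1]
            from scipy.optimize import minimize
            f=lambda v:abs(sil(pp,fx(q,headbox(v[0],zs)+np.array([v[1],v[2],0])))-m).sum()
            o=minimize(f,[t0,0,0],method="Nelder-Mead",options=dict(initial_simplex=[[t0,0,0],[t0+.1,0,0],[t0,.004,0],[t0,0,.004]])); print("refined th,dx,dy",o.x.round(4),round(o.fun))
cv2.imwrite("pics/%s.png"%name,im)
E
python3 look.py f .091; python3 -c "
from h import *
q=np.load('q.npy'); go((0,-.03),q[2]-1.3+np.pi/2,.092)"
```

```text
wrist 0.66 [241.7, 179.0, 258.5, 232.1] theta 1.3 cost 73 / 913.0
refined th,dx,dy [ 1.3011e+00 -1.0000e-04  2.0000e-04] 70
t 9.275 tcp [0.5512 0.0815 0.1803] j [ 0.21  0.47 -0.62  1.79  0.32  0.99 -0.45] F [-0.3  0.3  0.3] open 0.0513
tooly 0.091 tilt [-0.  0. -1.] delta tool [-0.0027 -0.001   0.0883] spin(+cw) -0.004
```

View pics/f.png

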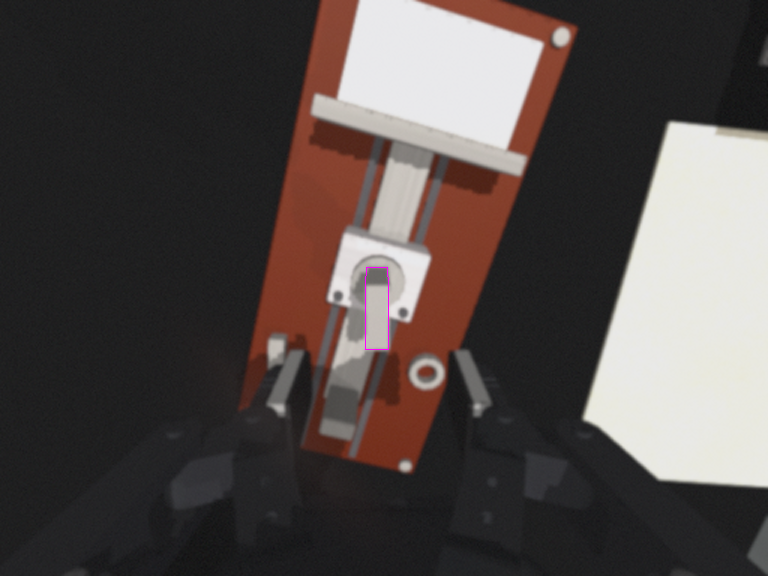

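The wrist view shows the head framed by the overlay at (366-389, 267-350), with theta 1.30, and the straightedge flush on the specimen. I'll descend astride the head.

Emit:
jog_arm(deltas=[[-0.0027,-0.001,0.03,-0.004,0.5],[0,0,0.03,0,0.4],[0,0,0.028,0,0.3],[0,0,0,0,0.2],[0,0,0,0,0.2],[0,0,0,0,0.2]], grip_force=20)

```text
time_s: 10.02
tcp_pos: [0.5512, 0.0789, 0.0936]
ee_rot: [2.11, 2.326, 0.002]
ft_force: [0.2, -0.6, 0.6]
opening: 0.0172
```

```bash
python3 -c "
from h import *
q=np.load('q.npy'); go((0,-.03),q[2]-1.3+np.pi/2,.092)"
```

```text
t 10.025 tcp [0.5512 0.0789 0.0936] j [ 0.17  0.57 -0.57  1.87  0.41  0.81 -0.52] F [ 0.2 -0.6  0.6] open 0.0172
tooly 0.098 tilt [ 0.     0.002 -1.   ] delta tool [-0.0001 -0.0008  0.0016] spin(+cw) 0.002
```

Emit:
jog_arm(deltas=[[0,-0.0008,0.001,-0.183,0.2],[0,0,0,-0.183,0.2],[0,0,0,-0.183,0.2],[0,0,0,-0.183,0.2],[0,0,0,-0.183,0.2],[0,0,0,-0.183,0.2],[0,0,0,-0.183,0.2],[0,0,0,-0.183,0.2],[0,0,0,-0.183,0.2],[0,0,0,0,0.2],[0,0,0,0,0.2]])

```text
time_s: 11.4
tcp_pos: [0.5499, 0.0785, 0.0918]
ee_rot: [-0.266, 3.13, -0.0]
ft_force: [-0.2, 1.2, 0.2]
opening: 0.0172
```

```bash
python3 -c "
from h import *
q=np.load('q.npy'); go((0,-.03),q[2]+np.pi/2,.092)
p=get_image('side')
cv2.imwrite('pics/g.png',cv2.resize(p['image'][120:260,140:320],None,fx=4,fy=4,interpolation=cv2.INTER_CUBIC))"
python3 look.py g2 .085
```

```text
t 11.4 tcp [0.5499 0.0785 0.0918] j [ 0.41  0.72 -0.97  1.86  0.72  0.97  0.86] F [-0.2  1.2  0.2] open 0.0172
tooly 1.74 tilt [-0.001 -0.    -1.   ] delta tool [-0.0005  0.0001 -0.0002] spin(+cw) 0.345
wrist 0.93 [234.4, 212.0, 270.9, 301.6] theta -0.2 cost 250 / 2339.0
refined th,dx,dy [-0.1908 -0.0003  0.0002] 219
```

View pics/g2.png

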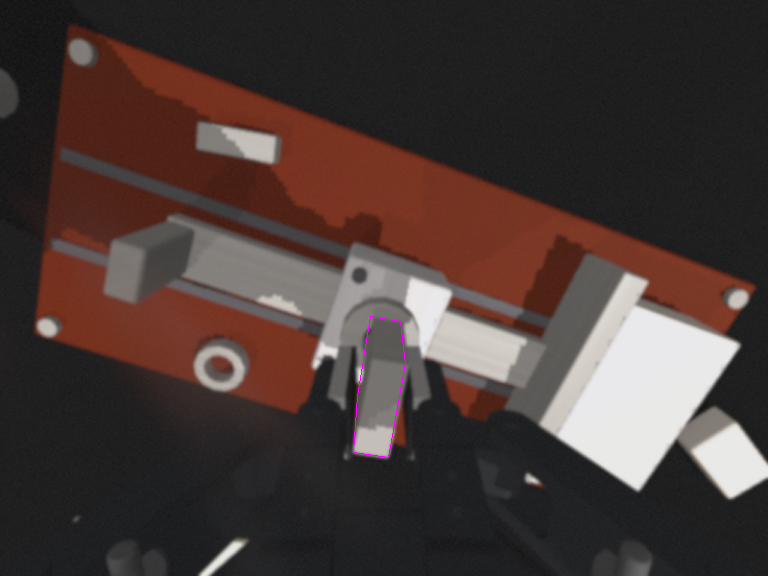

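Theta is about -0.19 and the overlay fits with the head at the dropped height. I'll check that height against the undropped one.

```bash
cat > zfit.py <<'E'
from h import *
from scipy.optimize import minimize
import sys
q=np.load("q.npy"); t0=float(sys.argv[1])
for n in("wrist","side"):
    p=get_image(n); r=regions_of(p,"head")
    if not r: print(n,"none"); continue
    m=r[0]["region"].astype(float)
    for z in(.095,.091,.088,.085,.082,.079,.077,.075,.072):
        f=lambda v:abs(sil(p,fx(q,headbox(v[0],z)))-m).sum()
        b=min((f([t]),t) for t in t0+np.linspace(-.5,.5,41)); print(n,round(r[0]["conf"],2),z,round(b[0]),round(b[1],2))
E
python3 zfit.py -.19
```

```text
wrist 0.67 0.095 861 -0.19
wrist 0.67 0.091 556 -0.19
wrist 0.67 0.088 352 -0.19
wrist 0.67 0.085 223 -0.19
wrist 0.67 0.082 306 -0.19
wrist 0.67 0.079 494 -0.19
wrist 0.67 0.077 618 -0.19
wrist 0.67 0.075 738 -0.21
wrist 0.67 0.072 908 -0.21
side 0.74 0.095 343 -0.66
side 0.74 0.091 320 -0.51
side 0.74 0.088 306 -0.44
side 0.74 0.085 297 -0.26
side 0.74 0.082 300 -0.09
side 0.74 0.079 303 0.16
side 0.74 0.077 303 0.31
side 0.74 0.075 310 0.31
side 0.74 0.072 325 0.31
```

View pics/g.png

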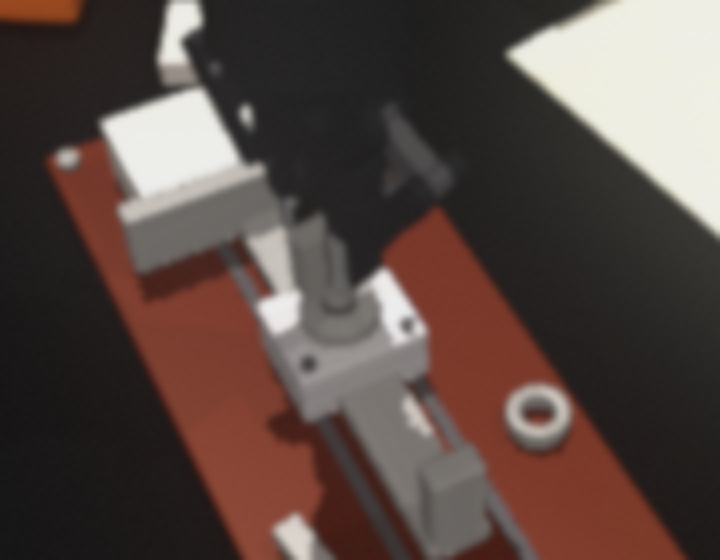

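The head fits best at z = 85 mm, so it has dropped, with theta about -0.19. The stop is still flush. Now the first forward stroke.

Emit:
jog_arm(deltas=[[-0.0005,0,0,0.183,0.2],[0,0,0,0.183,0.2],[0,0,0.0004,0.183,0.2],[0,0,0.0004,0.183,0.2],[0,0,0.0004,0.183,0.2],[0,0,0.0004,0.183,0.2],[0,0,0.0004,0.183,0.2],[0,0,0.0004,0.183,0.2],[0,0,0.0004,0.183,0.2],[0,0,0.0004,0.183,0.2],[0,0,0.0004,0.183,0.2],[0,0,0,0,0.2]])

```text
time_s: 13.35
tcp_pos: [0.5501, 0.0788, 0.0878]
ee_rot: [2.497, 1.906, -0.0]
ft_force: [-0.0, 0.5, 0.2]
opening: 0.0171
```

```bash
python3 -c "
from h import *
q=np.load('q.npy'); go((0,-.03),q[2]+np.pi/2-1.67,.088)"; python3 zfit.py 1.55 | grep wrist
```

```text
t 13.35 tcp [0.5501 0.0788 0.0878] j [ 0.1   0.56 -0.47  1.88  0.35  0.78 -0.83] F [-0.   0.5  0.2] open 0.0171
tooly -0.267 tilt [-0.  0. -1.] delta tool [ 0.      0.0003 -0.0002] spin(+cw) 0.008
wrist 0.74 0.095 1083 1.52
wrist 0.74 0.091 747 1.52
wrist 0.74 0.088 519 1.5
wrist 0.74 0.085 300 1.5
wrist 0.74 0.082 179 1.5
wrist 0.74 0.079 292 1.5
wrist 0.74 0.077 411 1.5
wrist 0.74 0.075 538 1.5
wrist 0.74 0.072 716 1.52
```

Emit:
jog_arm(deltas=[[0,0,0.0003,0.183,0.2],[0,0,0.0003,0.183,0.2],[0,0,0.0003,0.183,0.2],[0,0,0.0003,0.183,0.2],[0,0,0.0003,0.183,0.2],[0,0,0.0003,0.183,0.2],[0,0,0.0003,0.183,0.2],[0,0,0.0003,0.183,0.2],[0,0,0,0.183,0.2],[0,0,0,0,0.2]])

```text
time_s: 14.8
tcp_pos: [0.5499, 0.0787, 0.0851]
ee_rot: [3.095, -0.534, -0.001]
ft_force: [0.4, -0.1, -0.3]
opening: 0.0169
```

```bash
python3 -c "
from h import *
q=np.load('q.npy'); go((0,-.03),q[2]+np.pi/2-3.31,.086)"; python3 zfit.py 3.15 | grep wrist
```

```text
t 14.8 tcp [0.5499 0.0787 0.0851] j [-0.21  0.51 -0.03  1.91  0.03  0.71 -2.18] F [ 0.4 -0.1 -0.3] open 0.0169
tooly -1.912 tilt [-0.     0.001 -1.   ] delta tool [ 0.0004 -0.0001 -0.0009] spin(+cw) 0.003
wrist 0.92 0.095 1224 3.15
wrist 0.92 0.091 851 3.15
wrist 0.92 0.088 602 3.15
wrist 0.92 0.085 375 3.15
wrist 0.92 0.082 207 3.15
wrist 0.92 0.079 250 3.12
wrist 0.92 0.077 382 3.15
wrist 0.92 0.075 518 3.15
wrist 0.92 0.072 715 3.15
```

Theta is 3.14 and the head keeps sinking. I'll open wide in place, swing back half a turn and re-straddle.

Emit:
jog_arm(deltas=[[0,0,0,0,0.65],[0,0,0,0,0.65],[0,0,0,0,0.65],[0,0,0,0,0.65],[0,0,0,0,0.65],[0,0,0,-0.184,0.65],[0,0,0,-0.184,0.65],[0,0,0,-0.184,0.65],[0,0,0,-0.184,0.65],[0,0,0,-0.184,0.65],[0,0,0,-0.184,0.65],[0,0,0,-0.184,0.65]])

```text
time_s: 16.5
tcp_pos: [0.5502, 0.0786, 0.0853]
ee_rot: [2.794, 1.436, -0.0]
ft_force: [0.5, -1.2, 0.8]
opening: 0.0552
```

Emit:
jog_arm(deltas=[[0,0,0,-0.184,0.65],[0,0,0,-0.184,0.65],[0,0,0,-0.184,0.65],[0,0,0,-0.184,0.65],[0,0,0,-0.184,0.65],[0,0,0,-0.184,0.65],[0,0,0,-0.184,0.65],[0,0,0,-0.184,0.65],[0,0,0,-0.184,0.65],[0,0,0,-0.184,0.65],[0,0,0,-0.184,0.65],[0,0,0,0,0.65]])

```text
time_s: 18.0
tcp_pos: [0.5501, 0.0784, 0.085]
ee_rot: [-0.275, -3.129, -0.0]
ft_force: [0.5, -0.0, -0.1]
opening: 0.0553
```

```bash
python3 -c "
from h import *
q=np.load('q.npy'); go((0,-.03),q[2]+np.pi/2,.084)"; python3 zfit.py 3.15 | grep wrist
```

```text
t 18.0 tcp [0.5501 0.0784 0.085 ] j [ 0.37  0.69 -0.89  1.86  0.67  0.92  0.55] F [ 0.5 -0.  -0.1] open 0.0553
tooly 1.395 tilt [ 0.001  0.    -1.   ] delta tool [-0.0002  0.0004  0.001 ] spin(+cw) 0.0
wrist 0.65 0.095 1170 3.12
wrist 0.65 0.091 841 3.15
wrist 0.65 0.088 618 3.15
wrist 0.65 0.085 414 3.12
wrist 0.65 0.082 240 3.12
wrist 0.65 0.079 235 3.12
wrist 0.65 0.077 317 3.12
wrist 0.65 0.075 396 3.12
wrist 0.65 0.072 520 3.12
```

Emit:
jog_arm(deltas=[[0,0.0004,0,0,0.2],[0,0,0,0,0.2],[0,0,0,0,0.2],[0,0,0,0,0.2],[0,0,0,0,0.2],[0,0,0,0.184,0.2],[0,0,0.0003,0.184,0.2],[0,0,0.0003,0.184,0.2],[0,0,0.0003,0.184,0.2],[0,0,0.0003,0.184,0.2],[0,0,0.0003,0.184,0.2],[0,0,0.0003,0.184,0.2]])

```text
time_s: 19.7
tcp_pos: [0.5504, 0.0793, 0.0836]
ee_rot: [2.104, 2.333, 0.001]
ft_force: [0.7, 1.3, 0.4]
opening: 0.0168
```

Emit:
jog_arm(deltas=[[0,0,0.0003,0.184,0.2],[0,0,0.0003,0.184,0.2],[0,0,0.0003,0.184,0.2],[0,0,0.0003,0.184,0.2],[0,0,0.0003,0.184,0.2],[0,0,0.0003,0.184,0.2],[0,0,0.0003,0.184,0.2],[0,0,0.0003,0.184,0.2],[0,0,0.0003,0.184,0.2],[0,0,0.0003,0.184,0.2],[0,0,0.0003,0.184,0.2],[0,0,0.0003,0,0.2]])

```text
time_s: 21.2
tcp_pos: [0.5502, 0.0793, 0.0799]
ee_rot: [3.095, -0.536, 0.0]
ft_force: [-0.2, 0.1, 0.5]
opening: 0.0171
```

```bash
python3 -c "
from h import *
q=np.load('q.npy'); go((0,-.03),q[2]+np.pi/2,.080)"; python3 zfit.py 3.15 | grep wrist; python3 look.py h .0775
```

```text
t 21.2 tcp [0.5502 0.0793 0.0799] j [-0.21  0.52 -0.04  1.92  0.03  0.7  -2.18] F [-0.2  0.1  0.5] open 0.0171
tooly -1.914 tilt [ 0.  0. -1.] delta tool [ 0.0004  0.0005 -0.0001] spin(+cw) -0.167
wrist 0.56 0.095 1597 3.25
wrist 0.56 0.091 1226 3.2
wrist 0.56 0.088 959 3.18
wrist 0.56 0.085 709 3.18
wrist 0.56 0.082 477 3.18
wrist 0.56 0.079 284 3.18
wrist 0.56 0.077 219 3.15
wrist 0.56 0.075 269 3.15
wrist 0.56 0.072 429 3.18
wrist 0.75 [230.6, 212.0, 267.9, 305.4] theta 0.0 cost 206 / 2562.0
refined th,dx,dy [0.0025 0.0001 0.0003] 181
```

View pics/h.png

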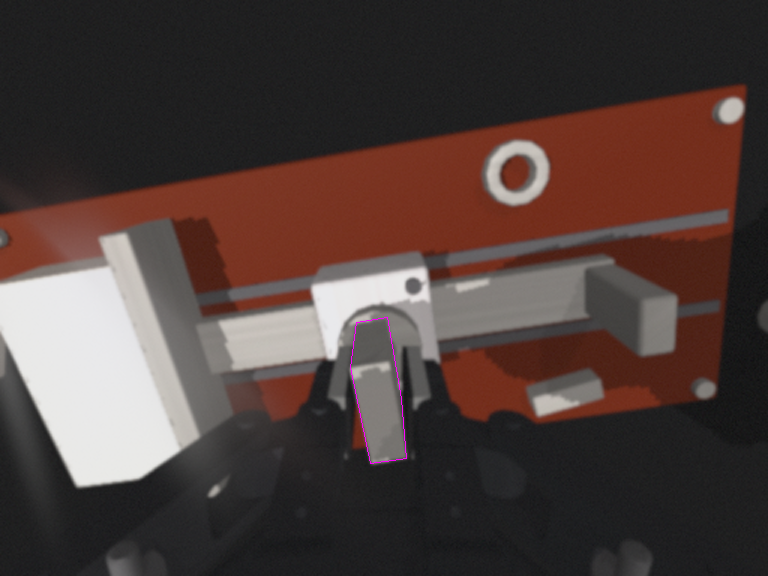

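The wrist view shows the head at (350-405, 320-465), theta one full turn at z about 77 mm, with the stop flush. I'll square the fingers to the flats and squeeze.

Emit:
jog_arm(deltas=[[0,0.0004,0,-0.15,0.2],[0,0,0,0,0.2],[0,0,0,0,0.1],[0,0,0,0,0],[0,0,0,0,0],[0,0,0,0,0],[0,0,0,0,0]], grip_force=40)

```text
time_s: 22.48
tcp_pos: [0.5503, 0.0789, 0.08]
ee_rot: [-3.127, 0.305, -0.001]
ft_force: [1.3, 1.1, 1.3]
opening: 0.0114
```

```bash
python3 -c "
from h import *
q=np.load('q.npy'); go((0,-.03),q[2]+np.pi/2,.080)
p=get_image('top'); m=regions_of(p,'stop')[0]['region'].astype(float)
def st(g): return sil(p,fx(q,box(-.065,.065,.058-g,.07-g,.012,.048)))
gs=np.linspace(-.004,.02,25); print('gap',gs[np.argmax([(st(g)*m).sum()-.7*st(g).sum() for g in gs])])
cv2.imwrite('pics/i.png',cv2.resize(p['image'][140:280,110:360],None,fx=3,fy=3,interpolation=cv2.INTER_CUBIC))"; python3 zfit.py 3.15 | grep wrist
```

```text
t 22.475 tcp [0.5503 0.0789 0.08  ] j [-0.18  0.52 -0.08  1.92  0.06  0.7  -2.06] F [1.3 1.1 1.3] open 0.0114
tooly -1.765 tilt [ 0. -0. -1.] delta tool [ 0.0001  0.0001 -0.    ] spin(+cw) -0.019
gap 0.02
wrist 0.76 0.095 1627 3.18
wrist 0.76 0.091 1260 3.15
wrist 0.76 0.088 1007 3.15
wrist 0.76 0.085 768 3.15
wrist 0.76 0.082 548 3.15
wrist 0.76 0.079 344 3.15
wrist 0.76 0.077 252 3.15
wrist 0.76 0.075 245 3.15
wrist 0.76 0.072 347 3.15
```

View pics/i.png

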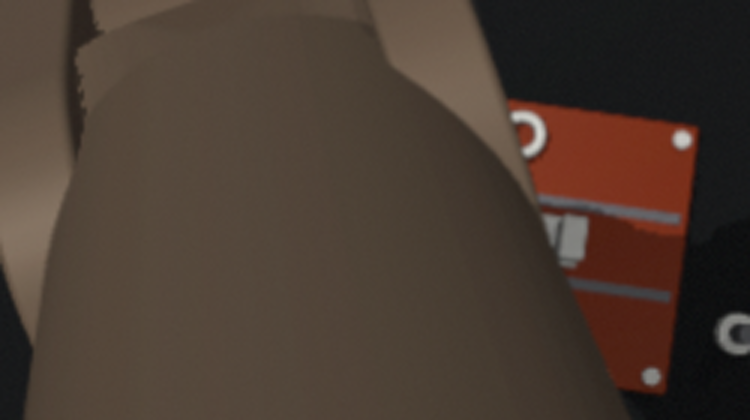

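The arm hides the straightedge in the top view, so that gap value (the end of the search range) means nothing. I'll recheck the gap from the wrist and side cameras.

```bash
python3 -c "
from h import *
q=np.load('q.npy')
for n in('wrist','side','top'):
    p=get_image(n); r=regions_of(p,'stop')
    for d in r[:2]:
        m=d['region'].astype(float); gs=np.linspace(-.008,.03,39)
        def st(g,b): return sil(p,fx(q,b-[0,g,0]))
        for nm,b in(('edge',box(-.065,.065,.058,.07,.012,.048)),('post',box(-.012,.012,-.142,-.128,.012,.065))):
            c=[(st(g,b)*m).sum()-.7*st(g,b).sum() for g in gs]; print(n,round(d['conf'],2),nm,'gap',gs[np.argmax(c)].round(3),round(max(c)),round(st(gs[np.argmax(c)],b).sum()))
"
```

```text
wrist 0.8 edge gap 0.0 1784 8520
wrist 0.8 post gap -0.002 768 3259
side 0.69 edge gap 0.004 -223 1343
side 0.69 post gap -0.003 98 481
side 0.68 edge gap 0.027 -89 1369
side 0.68 post gap 0.03 148 494
```

```bash
python3 -c "
from h import *
print(bot.hand_in())"
```

```text
the job is handed in; nothing more can be done
None
```

I slid the stop flush, started the screw and turned it one full turn, then handed the job in at about 23 s with the head pinched. The hand-in gives no verdict.

- **Stop:** I pinched the post and pushed until the force rose to 23 N while the post no longer moved. That was within 0.5 mm of the expected flush position. The last wrist view put the straightedge gap at 0 mm and the post at -2 mm, which is within measuring error.
- **Screw, backward:** With the fingers loosely astride, I turned it back from 1.30 to about -0.19 rad. It dropped 6 mm, measured as head height 91 to 85 mm.
- **Screw, forward:** I turned it forward in two strokes, with a half-turn regrasp between, to about 2π. The head is now at 75 to 77 mm, against 77 mm expected.
- **Final grip:** The head is squeezed at 40 N, opening 11.4 mm, and only about 2 N shows at the wrist.
- **Loose things:** I did not touch the loose things. The ring was still in place in the last top view and the small bar in the last wrist view I looked at.

**Checks that failed or disagreed:** In the last top view the arm hid the straightedge, so that gap reading (20 mm, the limit of the search) is meaningless. The side camera gave poor, scattered gap fits of -3 to 30 mm, also with the arm in the way, and I did not rely on them.

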